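# Draw out the centrifuge's condensate tray with the tray hook

## Robot

A 6-joint arm with a two-finger parallel gripper is mounted at the origin on the work surface. World frame = base frame: x ahead of the robot, y to its left, z up, the work surface at z = 0. Lengths are in m, angles in degrees, forces in N, time in s.
With the tool pointing down it reaches from about 0.4 to 0.825 m from the base axis. Payload 7 kg.
Tool frame: the origin (TCP) lies midway between the tips of the shut fingers; the grasp point (between the pads) lies 19 mm behind it (grip_depth is the distance from the TCP to the grasp point, in m); z points along the fingers, y is the direction in which the jaws open and shut (so a half turn about z gives the same grasp; the last joint's range is limited). The gripper opens to 88 mm and grips with 3 to 60 N. Pads are 19 mm wide; open, the fingers measure 130 mm over their backs; the gripper's body (78 mm by 193 mm) begins 47 mm behind the grasp point.
Start: joints at [-58.608, 20.546, 0.682, 0, -70.136, -16.507], TCP at [0.173, -0.652, 0.227] pointing down, gripper open.
Joint ranges: [-176.03, 176.03], [-82.01, 121.73], [-58.28, 71.71], [-173.87, 95.51], [-174.79, -0.11], [-173.66, 173.66]. Speed limits (degrees/s): [136.94, 136.94, 172.46, 180, 180, 180].

## Interface

Orientations are given as [roll, pitch, yaw] about the fixed x, y, z axes, in that order (R = Rz(yaw) Ry(pitch) Rx(roll)).
In Python, from plant import * gives the robot as it stands.
- The arm moves only by the shell command python3 -m inch 'ROWS'. ROWS is JSON, a list of rows, each an object of numbers: "ax", "ay", "az": the turn, a rotation vector about the tool's x, y, z in degrees; "dx", "dy", "dz": the shift along the tool's x, y, z in mm; "fingers": the finger opening in mm, from 0 to 87.6. In form: [{"ax": .., "ay": .., "az": .., "dx": .., "dy": .., "dz": .., "fingers": ..}, ...]. A call has 1 to 8 rows; each row is the pose to reach, as a shift and turn from the pose commanded when the call began, along the tool's axes at that moment; what a row does not reach only later rows make up. A row lasts 1/8 s, in which the tool goes at most 62.5 mm and 10.7 degrees, less where a joint would pass 70% of its speed; a pose out of reach is approached as far as the arm can. A call with a gripper value outside its range is refused whole. The fingers move at their own pace and stop on an object; the grip force is fixed at half the most. Time passes only in rows, so rows that repeat a pose let the fingers close. It gives the time, the measured TCP pose, the force and the opening at its end, in the units of the state.
- get_obs(): the state, without advancing time (a new reading comes with each control period).
- snapshot(name): name is "scene" or "top"; returns a dict with "image" (480x640x3 uint8, red, green, blue), "fx", "fy", "cx", "cy" (pixels), "rvec" (rotation vector, rad) and "tvec" (3), from world to camera coordinates, as OpenCV has them. Camera axes: x right, y down, z forward; pixel columns grow to the right and rows downward; lengths in m; the calibration is good to about 2 mm. A picture is of the moment at which its call begins. There is no depth.
- close_job(): hands the job in, once; it reports no verdict.
Trained networks look in the newest picture that a camera, given by its name, has taken for a name from the list of things; names that differ only in an ending like _2 or _b are one class to them, and where a whole thing is asked for, a point or a joint stands for the part that bears it (a point fixed in the world has none). Each returns a list of dicts, best first, with "score" (0 to 1); they miss things now and then, are a little off and sometimes report something else, mostly with a low value. They report only what shows in the picture. A call takes as long as a camera call. They do not tell look-alikes from the thing itself.
- search_frame(target, camera): "bbox" ([centre column, centre row, width, height] in pixels, round what is visible of it).
- trace(target, camera): "mask" (480x640 bool, what is visible of it) and "bbox" ([centre column, centre row, width, height] in pixels, round what is visible of it).
- landmark_of(target, camera): "position" ([column, row] in pixels: a listed point, or the origin of a listed thing).
The state is a dict: "clock": time; "joint_pos": joint angles; "qvel": joint speeds; "tau": joint torques, N m; "tool_pos": TCP position; "orientation": TCP orientation; "force": force on the tool from outside, world axes, zero at the start; "moment": the same for the moment, N m; "opening": finger opening in m.
Only numpy, scipy, OpenCV 4.12 (cv2) and the standard library are available. Lean on these libraries where they do the work, as an engineer would, in place of code of your own. Each camera call takes 0.05 s, during which the arm holds its last target.

## Task

Take the hooked rod from its rest and reach it under the front ledge of the centrifuge, where the condensate tray's pull eye is hidden: feel gently for where it sits, drop the hook's prong into the eye and draw the tray out until it meets its stop. Use only light force with the hook, never touch machine or tray with the hand or arm, then lay the hooked rod back in its rest the way it lay and leave the other things where they stand.

Things in the scene. Friction and masses are not known exactly. Their poses are not given: they have to be found in the camera images.
- centrifuge: Fixed white bench centrifuge, 290 mm wide, 460 deep, 234 high; carries the tray. Origin: on the bench below the middle of the front edge of its overhanging front, the ledge. +x points into the machine, +y along the front, +z up. Ledge underside 80 above the bench. Under it a recess, 250 wide between side cheeks, runs 85 in to the plinth face, which has the tray bay: 190 wide, 80 high.
- bay (a point): Middle of the bay opening, in the plinth face 85 in from the ledge's edge, 30 mm above the bench; axes as the centrifuge's. The tray's runner frame is clamped somewhere in the bay and does not shift: the pushed-home tray's front has its middle up to 19 to either side (y) of this point and 0 to 28 further in (+x). That place is not measured. Over 15 N from the hook does damage.
- tray (a joint): How far the pale blue tray is drawn out towards -x of the centrifuge, m: 0 = home in its runners, 0.14 = its stop; starts at 0 to 0.008, drag about 2.5 N. Tray 150 mm wide, front 48 high. Its pull eye: a level steel tab 40 wide, 6 thick (27 to 33 above the bench), standing 42 out from the middle of the tray's front, with a round hole of 17, centre 24 out.
- hook_grip (a point): Middle of the blue handle of the hooked rod, on the rod's axis; +x along the rod to the hook, +z up when the prong points down. Handle 90 mm long (x), 18 wide (y), 24 high (z), with a round guard of diameter 27 at its front end. Steel rod 8 thick: it runs to 210 in front of this point, where it bends down into the prong, and 90 behind it to a small ball. 0.13 kg in all.
- hook_tip (a point): Lower end of the hook's prong: 210 mm in front of the handle's middle and 26.5 below the rod's axis. The prong is 8 thick with a round end. Axes as at the handle.
- rest: Fixed aluminium rest. Origin: on the bench, below the middle of the handle of the hooked rod lying in it (within 6); +x is the way the hook points. Base plate 200 x 75 x 8 mm; two uprights, 66 behind and 102 in front of the origin, each with an open V (48 wide at its top, 94 above the bench) in which the rod lies with its axis 75 above the bench, prong down.
- bottle: Bystander: amber glass bottle, 62 mm diameter, 125 high, blue cap; origin under its middle. Leave alone.
- tube_rack: Bystander: green rack of microtubes, 60 x 160 x 49 mm high; origin under its middle. Leave alone.
- tip_box: Bystander: blue pipette-tip box with pale lid, 85 x 122 x 83 mm high; origin under its middle. Leave alone.
There are look-alikes about, which are no part of the job. Several things look just like the rest: the one meant starts farthest to the robot's left.

How it is judged:
By the outcome, as a careful person would: the job done as asked, in the order asked, and still so for the second after the job is handed in, with the robot touching nothing.
It also fails if it takes over 64 s, if anything falls off the work surface, if the arm or the gripper's body presses on something with over 40 N, if the wrist force passes 120 N, or if a joint passes its speed limit or range.

## Working session

There is one attempt and no reset: what is moved stays moved. The work goes in short steps, Python scripts to look and compute and a shell command to move; the robot and the scene stay as the last step left them, time stands still between calls to the robot, and variables do not carry over. Pictures are saved under pics/ and viewed, and the job is handed in when it is done.

```bash
ls; mkdir -p pics; python3 - <<'E'
from plant import *
import cv2
print(get_obs())
for n in("scene","top"):
    s=snapshot(n); cv2.imwrite(f"pics/{n}0.png",s["image"][:,:,::-1]); print(n,s["fx"],s["fy"],s["cx"],s["cy"],s["rvec"],s["tvec"])
E
```

```text
pics
{'clock': 0.0, 'joint_pos': array([-5.86076217e+01,  2.05930976e+01,  6.35087287e-01, -1.89951017e-02,
       -7.01335306e+01, -1.65043978e+01]), 'qvel': array([-0.01039416, -0.02618934, -0.00227109,  0.01853315, -0.05946641,
        0.10218086]), 'tau': array([ 1.04900992e-03, -5.82720709e+01,  2.93060321e+01,  6.99753106e+00,
        6.84678686e-03, -1.65378224e-04]), 'tool_pos': array([ 0.17325645, -0.65190989,  0.22561741]), 'orientation': array([ 1.79907158e+02, -8.88734898e-03, -1.65118482e+02]), 'force': array([ 0.09110295,  0.27234108, -0.38228293]), 'moment': array([ 0.00326691, -0.01739252,  0.00400141]), 'opening': 0.08765702911432677}
scene 479.14982393026014 479.14982393026014 319.81200426301325 229.99738717268474 [ 1.54082142  1.66278021 -0.9597416 ] [ 0.19989405 -0.19514708  1.61314806]
top 454.3969108592613 454.3969108592613 319.937994107908 239.04137718107393 [ 2.22401199 -2.18624246  0.06803744] [-0.1570747   0.55055273  0.98519764]
```

View pics/scene0.png

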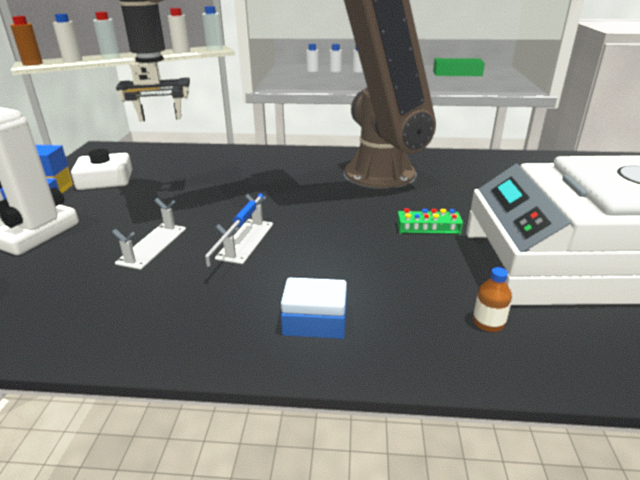

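View pics/top0.png

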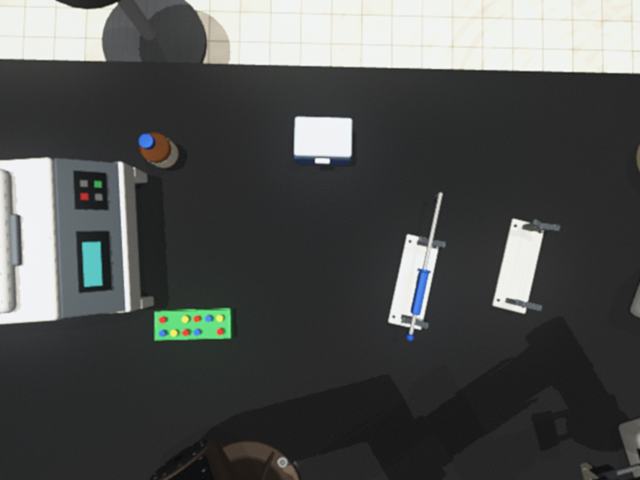

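The scene view shows the hooked rod in the rest at about (245,225), with an empty look-alike rest at (150,245). The centrifuge is at the right, with its front facing the rests. The top view shows the rod running from its ball at (410,338) to the hook at (440,195). The ledge edge is at column ~140, the bottle at (155,148), the rack at (192,324) and the tip box at (322,138).

```bash
cat > h.py <<'E'
from plant import *
import numpy as np, cv2
def cam(n):
    s=snapshot(n); s["R"]=cv2.Rodrigues(np.array(s["rvec"]))[0]; s["t"]=np.array(s["tvec"]).ravel()
    s["K"]=np.array([[s["fx"],0,s["cx"]],[0,s["fy"],s["cy"]],[0,0,1]]); return s
def ray(s,p):
    d=s["R"].T@np.linalg.solve(s["K"],[p[0],p[1],1]); return -s["R"].T@s["t"],d
def onz(s,p,z):
    o,d=ray(s,p); return o+d*(z-o[2])/d[2]
def proj(s,P):
    q=s["K"]@(s["R"]@np.array(P)+s["t"]); return q[:2]/q[2]
def tri(s1,p1,s2,p2):
    o1,d1=ray(s1,p1);o2,d2=ray(s2,p2)
    A=np.stack([d1,-d2],1); x=np.linalg.lstsq(A,o2-o1,rcond=None)[0]
    a=o1+d1*x[0];b=o2+d2*x[1]; return (a+b)/2,np.linalg.norm(a-b)
E
python3 - <<'E'
from h import *
np.set_printoptions(precision=4,suppress=True)
S={n:cam(n) for n in("scene","top")}
zs=dict(centrifuge=0,hook_grip=.075,hook_tip=.0485,rest=0,bottle=0,tube_rack=0,tip_box=0,bay=.03)
for k,z in zs.items():
    r={}
    for n in S:
        for d in landmark_of(k,n)[:3]:
            print(k,n,round(d["score"],2),np.array(d["position"]),onz(S[n],d["position"],z))
E
```

```text
hook_grip scene 0.92 [243.  214.1] [ 0.4572 -0.3571  0.075 ]
hook_grip top 0.86 [419.5 292.7] [ 0.4432 -0.3537  0.075 ]
hook_tip scene 0.8 [207.1 265.8] [ 0.6504 -0.3973  0.0485]
hook_tip top 0.62 [436.2 194.3] [ 0.6518 -0.3944  0.0485]
rest scene 0.67 [249.3 235.7] [ 0.4382 -0.3514  0.    ]
rest scene 0.61 [156.8 245.4] [ 0.5013 -0.5782  0.    ]
rest scene 0.25 [316.7 319.1] [ 0.7537 -0.1455  0.    ]
rest top 0.83 [410.4 287.4] [ 0.4496 -0.351   0.    ]
rest top 0.59 [519.2 270.8] [ 0.4905 -0.5949  0.    ]
rest top 0.53 [417.8 293.8] [ 0.4357 -0.3676  0.    ]
bottle scene 0.69 [488.7 320.6] [0.7336 0.2017 0.    ]
bottle top 0.76 [165.7 155.4] [0.7351 0.2004 0.    ]
tube_rack scene 0.94 [428.5 230.1] [0.3779 0.1215 0.    ]
tube_rack top 0.82 [197.8 320.8] [0.3689 0.1181 0.    ]
tip_box scene 0.93 [318.  322.8] [ 0.7646 -0.1419  0.    ]
tip_box top 0.73 [320.4 145.2] [ 0.7653 -0.1453  0.    ]
```

```bash
python3 - <<'E'
from h import *
np.set_printoptions(precision=4,suppress=True)
S={n:cam(n) for n in("scene","top")}
for k in("centrifuge","tray","bay"):
  for n in S:
    for f in (search_frame,landmark_of):
      try: print(k,n,[{a:(np.round(b,2)) for a,b in d.items()} for d in f(k,n)[:2]])
      except Exception as e: print(k,n,e)
t=S["top"]["image"][:,:,::-1]; s=S["scene"]["image"][:,:,::-1]
cv2.imwrite("pics/c1.png",cv2.resize(t[140:345,40:240],None,fx=2.9,fy=2.9,interpolation=cv2.INTER_CUBIC))
cv2.imwrite("pics/c2.png",cv2.resize(t[180:350,370:470],None,fx=3.5,fy=3.5,interpolation=cv2.INTER_CUBIC))
cv2.imwrite("pics/c3.png",cv2.resize(s[150:310,440:640],None,fx=3.5,fy=3.5,interpolation=cv2.INTER_CUBIC))
E
```

```text
centrifuge scene [{'bbox': array([552.7, 231.3, 174.6, 155. ]), 'score': np.float64(0.81)}]
centrifuge scene []
centrifuge top [{'bbox': array([ 78.3, 239.9, 152.7, 166.4]), 'score': np.float64(0.71)}]
centrifuge top []
tray scene []
tray scene it knows: bay, bottle, centrifuge, hook_grip, hook_tip, rest, tip_box, tube_rack
tray top []
tray top it knows: bay, bottle, centrifuge, hook_grip, hook_tip, rest, tip_box, tube_rack
bay scene [{'bbox': array([553.6, 228.8, 172.8, 150.7]), 'score': np.float64(0.69)}]
bay scene [{'position': array([429.3, 228.5]), 'score': np.float64(0.46)}]
bay top [{'bbox': array([ 76.8, 240.9, 153.6, 163. ]), 'score': np.float64(0.89)}]
bay top []
```

View pics/c1.png

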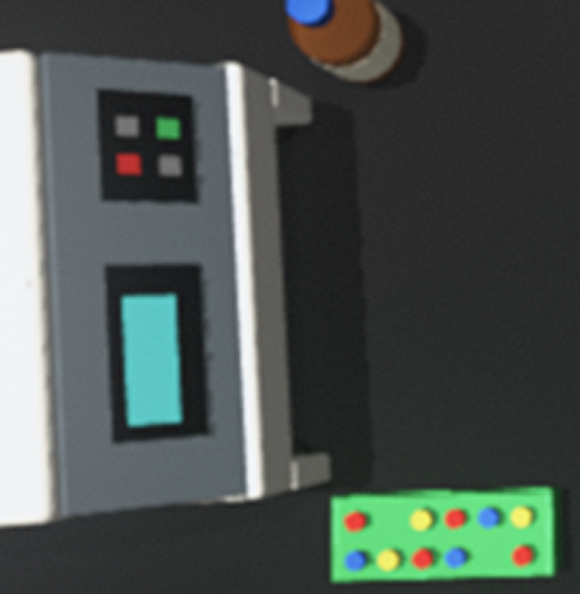

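View pics/c2.png

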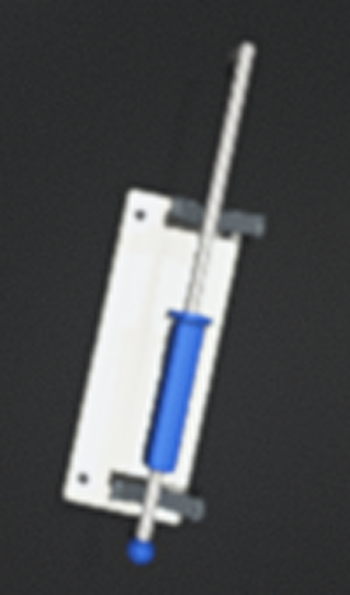

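View pics/c3.png

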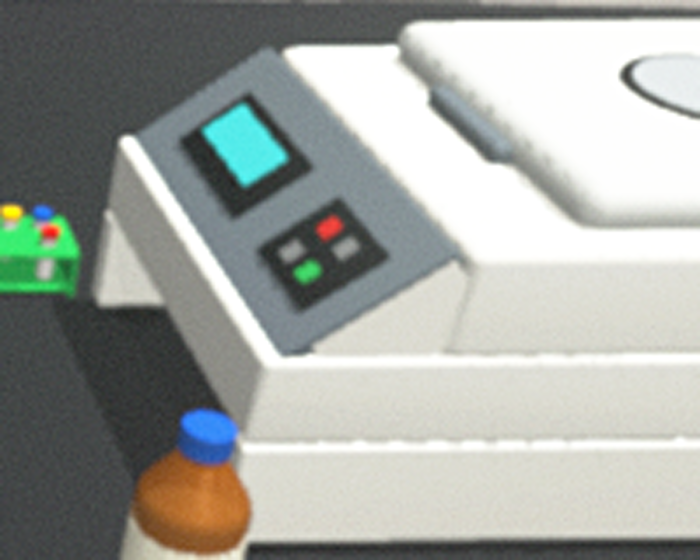

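```bash
python3 - <<'E'
from h import *
np.set_printoptions(precision=4,suppress=True)
T=cam("top");S=cam("scene")
c1=lambda x,y:(40+(x+.5)/2.9-.5,140+(y+.5)/2.9-.5)
c2=lambda x,y:(370+(x+.5)/3.5-.5,180+(y+.5)/3.5-.5)
c3=lambda x,y:(440+(x+.5)/3.5-.5,150+(y+.5)/3.5-.5)
print("foot z0");P=[onz(T,c1(*p),0) for p in((311,97),(312,125),(330,455),(329,483))]
for p in P: print(p)
print(np.linalg.norm(P[0]-P[3]))
print("ledge bottom z.08")
Q=[onz(T,c1(*p),.08) for p in((276,130),(290,455),(272,82),(292,490))]
for p in Q: print(p)
for a,b in((P[0],P[3]),(P[1],P[2]),(Q[0],Q[1])):
    v=a-b; print("dir of front",np.degrees(np.arctan2(v[1],v[0])))
print("scene: cheek far bottom-left, right; z0",onz(S,c3(96,305),0),onz(S,c3(160,305),0),"near ledge bottom corner .08",onz(S,c3(240,437),.08))
print("rod: ball",onz(T,c2(140,550),.075),"handle rear",onz(T,c2(159,468),.075),"guard",onz(T,c2(189,318),.075),"bend",onz(T,c2(247,48),.075), onz(T,c2(247,48),.079))
E
```

```text
foot z0
[0.6943 0.2408 0.    ]
[0.6726 0.2392 0.    ]
[0.4205 0.217  0.    ]
[0.3993 0.217  0.    ]
0.2959568298296318
ledge bottom z.08
[0.6555 0.235  0.08  ]
[0.4268 0.2172 0.08  ]
[0.6896 0.2391 0.08  ]
[0.4025 0.2149 0.08  ]
dir of front 4.598744648867635
dir of front 5.045169785225859
dir of front 4.469827146808745
scene: cheek far bottom-left, right; z0 [0.4059 0.2175 0.    ] [0.4028 0.2648 0.    ] near ledge bottom corner .08 [0.6833 0.2378 0.08  ]
rod: ball [ 0.3529 -0.334   0.075 ] handle rear [ 0.4008 -0.3448  0.075 ] guard [ 0.489 -0.362  0.075] bend [ 0.6499 -0.3956  0.075 ] [ 0.6493 -0.3945  0.079 ]
```

```bash
cat >> h.py <<'E'
from scipy.spatial.transform import Rotation as Ro
def go(target,yaw):
    o=get_obs(); R=Ro.from_euler("xyz",o["orientation"],degrees=True); Rt=Ro.from_euler("xyz",[180,0,yaw],degrees=True)
    d=R.inv().apply(np.array(target)-o["tool_pos"])*1000; a=(R.inv()*Rt).as_rotvec(degrees=True)
    print("clock",round(o["clock"],2),"pos",np.round(o["tool_pos"],4),"rpy",np.round(o["orientation"],2),"F",np.round(o["force"],2),"\n d mm",np.round(d,1),"a deg",np.round(a,2))
E
python3 -c "
from h import *
go([.4652,-.3576,.15],168.3)"
```

```text
clock 1.7 pos [ 0.1733 -0.6524  0.2266] rpy [-180.     -0.   -165.12] F [0.08 0.29 0.16] 
 d mm [-357.8  209.9   76.6] a deg [-0.   -0.   26.58]
```

```bash
python3 -m inch '[{"az":9,"dx":-51,"dy":30,"dz":0},{"az":18,"dx":-102,"dy":60,"dz":0},{"az":26.6,"dx":-153,"dy":90,"dz":10},{"az":26.6,"dx":-204,"dy":120,"dz":25},{"az":26.6,"dx":-255,"dy":150,"dz":45},{"az":26.6,"dx":-306,"dy":180,"dz":65},{"az":26.6,"dx":-358,"dy":210,"dz":76.6},{"az":26.6,"dx":-358,"dy":210,"dz":76.6}]'; python3 - <<'E'
from h import *
go([.4652,-.3576,.056],168.3)
E
```

```text
clock 1.7 pos [ 0.1733 -0.6524  0.2266] rpy [-180.     -0.   -165.12] F [0.08 0.29 0.16] 
 d mm [-357.8  209.9  170.6] a deg [-0.   -0.   26.58]$[0]: bad value
```

```bash
python3 -m inch '[{"ax":0,"ay":0,"az":9,"dx":-51,"dy":30,"dz":0,"fingers":87},{"ax":0,"ay":0,"az":18,"dx":-102,"dy":60,"dz":0,"fingers":87},{"ax":0,"ay":0,"az":26.6,"dx":-153,"dy":90,"dz":10,"fingers":87},{"ax":0,"ay":0,"az":26.6,"dx":-204,"dy":120,"dz":25,"fingers":87},{"ax":0,"ay":0,"az":26.6,"dx":-255,"dy":150,"dz":45,"fingers":87},{"ax":0,"ay":0,"az":26.6,"dx":-306,"dy":180,"dz":65,"fingers":87},{"ax":0,"ay":0,"az":26.6,"dx":-358,"dy":210,"dz":76.6,"fingers":87},{"ax":0,"ay":0,"az":26.6,"dx":-358,"dy":210,"dz":76.6,"fingers":87}]'; python3 - <<'E'
from h import *
go([.4652,-.3576,.056],168.3)
E
```

```text
clock: 2.7
tool_pos: [0.4677, -0.3546, 0.149]
orientation: [180.0, -0.1, 168.5]
force: [0.5, 0.1, 0.7]
opening: 0.0871
clock 2.7 pos [ 0.4677 -0.3546  0.149 ] rpy [ 1.7998e+02 -6.0000e-02  1.6855e+02] F [0.51 0.14 0.66] 
 d mm [ 1.7 -3.5 93. ] a deg [ 0.02 -0.06  0.25]
```

```bash
python3 - <<'E'
from h import *
go([.4652,-.3576,.056],168.3)
T=cam("top")
go([.4652,-.3576,.056],168.3)
cv2.imwrite("pics/t1.png",cv2.resize(T["image"][160:360,330:530,::-1],None,fx=2.9,fy=2.9))
E
```

```text
clock 2.7 pos [ 0.4677 -0.3546  0.149 ] rpy [ 1.7998e+02 -6.0000e-02  1.6855e+02] F [0.51 0.14 0.66] 
 d mm [ 1.7 -3.5 93. ] a deg [ 0.02 -0.06  0.25]
clock 2.75 pos [ 0.4666 -0.3559  0.1495] rpy [ 1.8000e+02 -5.0000e-02  1.6848e+02] F [ 0.24 -0.03  0.18] 
 d mm [ 0.9 -2.  93.5] a deg [ 0.   -0.05  0.18]
```

View pics/t1.png

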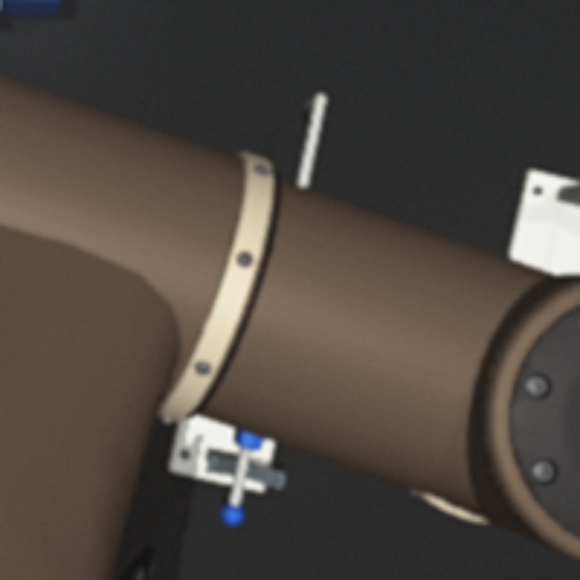

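The top view is blocked by the arm. Only the rod's tip at crop (320,98) and its tail are visible, and the rod is undisturbed. Next I descend to the handle.

```bash
python3 -m inch '[{"ax":0,"ay":0,"az":0,"dx":0,"dy":0,"dz":40,"fingers":87},{"ax":0,"ay":0,"az":0,"dx":0,"dy":0,"dz":75,"fingers":87},{"ax":0,"ay":0,"az":0,"dx":0,"dy":0,"dz":94,"fingers":87},{"ax":0,"ay":0,"az":0,"dx":0,"dy":0,"dz":94,"fingers":87}]'; python3 - <<'E'
from h import *
T=cam("scene")
go([.4652,-.3576,.056],168.3)
cv2.imwrite("pics/s1.png",cv2.resize(T["image"][120:300,140:340,::-1],None,fx=3.2,fy=3.2))
E
```

```text
clock: 3.25
tool_pos: [0.4638, -0.358, 0.0549]
orientation: [180.0, -0.2, 168.2]
force: [-0.2, -0.2, -0.0]
opening: 0.0868
clock 3.3 pos [ 0.4648 -0.3583  0.0561] rpy [-1.7999e+02 -4.0000e-02  1.6823e+02] F [ 0.42 -0.17  0.64] 
 d mm [-0.3  0.7  0.1] a deg [-0.01 -0.04 -0.07]
```

View pics/s1.png

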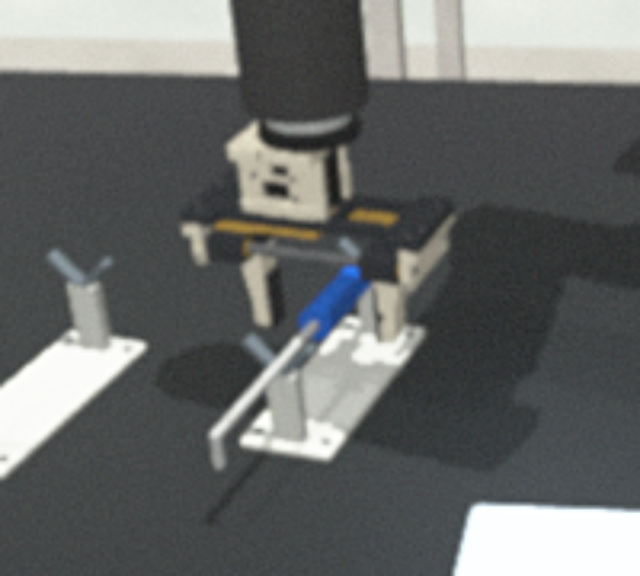

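The handle at crop (330,300) lies between the two fingers at (262,290) and (390,310). I close on it.

```bash
python3 -m inch '[{"ax":0,"ay":0,"az":0,"dx":0,"dy":0,"dz":0,"fingers":10},{"ax":0,"ay":0,"az":0,"dx":0,"dy":0,"dz":0,"fingers":10},{"ax":0,"ay":0,"az":0,"dx":0,"dy":0,"dz":0,"fingers":10},{"ax":0,"ay":0,"az":0,"dx":0,"dy":0,"dz":0,"fingers":10},{"ax":0,"ay":0,"az":0,"dx":0,"dy":0,"dz":0,"fingers":10},{"ax":0,"ay":0,"az":0,"dx":0,"dy":0,"dz":0,"fingers":10}]'
```

```text
clock: 4.05
tool_pos: [0.4654, -0.3574, 0.0559]
orientation: [-180.0, -0.0, 168.3]
force: [-0.0, 0.9, 0.2]
opening: 0.0326
```

```bash
python3 -m inch '[{"ax":0,"ay":0,"az":0,"dx":0,"dy":0,"dz":0,"fingers":10},{"ax":0,"ay":0,"az":0,"dx":0,"dy":0,"dz":0,"fingers":10},{"ax":0,"ay":0,"az":0,"dx":0,"dy":0,"dz":0,"fingers":10},{"ax":0,"ay":0,"az":0,"dx":0,"dy":0,"dz":0,"fingers":10}]'
```

```text
clock: 4.55
tool_pos: [0.4655, -0.3571, 0.0559]
orientation: [180.0, -0.0, 168.3]
force: [0.8, 4.3, 1.4]
opening: 0.0177
```

```bash
python3 -m inch '[{"ax":0,"ay":0,"az":0,"dx":0,"dy":0,"dz":-8,"fingers":10},{"ax":0,"ay":0,"az":0,"dx":0,"dy":0,"dz":-30,"fingers":10},{"ax":0,"ay":0,"az":0,"dx":0,"dy":0,"dz":-60,"fingers":10},{"ax":0,"ay":0,"az":0,"dx":0,"dy":0,"dz":-70,"fingers":10},{"ax":0,"ay":0,"az":0,"dx":0,"dy":0,"dz":-70,"fingers":10}]'; python3 - <<'E'
from h import *
np.set_printoptions(precision=4,suppress=True)
T=cam("scene")
for k in("hook_grip","hook_tip"):
    print(k,landmark_of(k,"scene")[:1])
o=get_obs();yaw=np.radians(o["orientation"][2]+180);u=np.array([np.cos(yaw),np.sin(yaw),0])
g=o["tool_pos"]+[0,0,.019]-.022*u
print(proj(T,g),proj(T,g+.21*u-[0,0,.0265]),o["force"],o["moment"],o["tool_pos"])
cv2.imwrite("pics/s2.png",cv2.resize(T["image"][100:280,140:340,::-1],None,fx=3.2,fy=3.2))
E
```

```text
clock: 5.18
tool_pos: [0.4656, -0.3576, 0.1265]
orientation: [-180.0, 0.1, 168.3]
force: [-0.2, 0.1, -1.6]
opening: 0.0182
hook_grip [{'position': [242.1, 187.5], 'score': 0.89}]
hook_tip [{'position': [205.1, 238.0], 'score': 0.8}]
[243.502  187.0098] [204.0599 238.9291] [ 0.4133 -0.1035 -1.915 ] [-0.0121 -0.0268 -0.0509] [ 0.4647 -0.3571  0.1248]
```

View pics/s2.png

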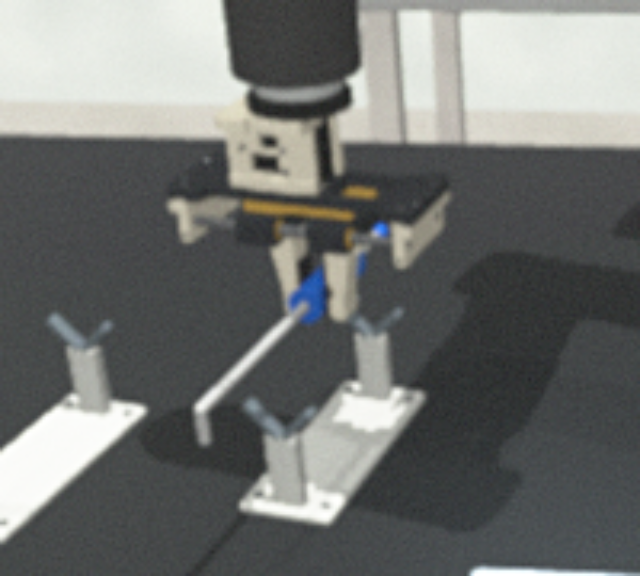

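The rod is held straight: the predicted grip and tip pixels match the networks within about 2 px. Next I work out the transfer to the machine front.

```bash
cat >> h.py <<'E'
M=np.array([.546,.2275]); A=np.radians(94.7)
UX=np.array([np.cos(A),np.sin(A)]);UY=np.array([-np.sin(A),np.cos(A)]);L=.188
def st():
    o=get_obs(); yaw=np.radians(o["orientation"][2]+180);u=np.array([np.cos(yaw),np.sin(yaw)])
    tip=o["tool_pos"][:2]+L*u; m=tip-M
    f=o["force"];print("clk %.2f tip mx %.1f my %.1f z %.1f yaw %.2f | F mx %.2f my %.2f z %.2f"%(o["clock"],m@UX*1e3,m@UY*1e3,(o["tool_pos"][2]-.0075)*1e3,o["orientation"][2],f[:2]@UX,f[:2]@UY,f[2]),"mom",np.round(o["moment"],3))
def tipgo(mx,my,z):
    p=M+UX*(mx/1e3-L)+UY*my/1e3; go([*p,z/1e3+.0075],-85.3)
E
python3 -c "
from h import *
st();tipgo(-40,0,118);tipgo(-40,0,20)"
```

```text
clk 5.33 tip mx -629.2 my -51.4 z 117.3 yaw 168.27 | F mx -0.14 my -0.40 z -1.92 mom [-0.012 -0.027 -0.051]
clock 5.33 pos [ 0.4647 -0.3571  0.1248] rpy [ 1.7997e+02 -1.0000e-01  1.6827e+02] F [ 0.41 -0.1  -1.92] 
 d mm [-25.3 370.3  -0.6] a deg [ 1.1000e-01 -5.0000e-02 -1.0643e+02]
clock 5.33 pos [ 0.4647 -0.3571  0.1248] rpy [ 1.7997e+02 -1.0000e-01  1.6827e+02] F [ 0.41 -0.1  -1.92] 
 d mm [-25.4 370.2  97.4] a deg [ 1.1000e-01 -5.0000e-02 -1.0643e+02]
```

```bash
python3 -m inch '[{"ax":0,"ay":0,"az":-8,"dx":-2,"dy":20,"dz":0,"fingers":10},{"ax":0,"ay":0,"az":-18,"dx":-5,"dy":60,"dz":0,"fingers":10},{"ax":0,"ay":0,"az":-28,"dx":-8,"dy":105,"dz":0,"fingers":10},{"ax":0,"ay":0,"az":-38,"dx":-12,"dy":150,"dz":0,"fingers":10},{"ax":0,"ay":0,"az":-48,"dx":-15,"dy":195,"dz":0,"fingers":10},{"ax":0,"ay":0,"az":-58,"dx":-18,"dy":235,"dz":0,"fingers":10},{"ax":0,"ay":0,"az":-68,"dx":-20,"dy":270,"dz":0,"fingers":10},{"ax":0,"ay":0,"az":-78,"dx":-22,"dy":300,"dz":0,"fingers":10}]'; python3 -c "
from h import *
st();tipgo(-40,0,118);tipgo(-40,0,20)"
```

```text
clock: 6.32
tool_pos: [0.5475, -0.0668, 0.1249]
orientation: [179.9, -0.1, -113.4]
force: [0.4, -0.4, -1.4]
opening: 0.0175
clk 6.33 tip mx -127.6 my -65.8 z 117.4 yaw -113.35 | F mx -0.48 my -0.36 z -1.42 mom [ 0.001  0.001 -0.028]
clock 6.33 pos [ 0.5475 -0.0668  0.1249] rpy [ 1.7991e+02 -6.0000e-02 -1.1335e+02] F [ 0.4  -0.45 -1.42] 
 d mm [-68.4  10.9  -0.7] a deg [  0.1   -0.03 -28.05]
clock 6.33 pos [ 0.5475 -0.0668  0.1249] rpy [ 1.7991e+02 -6.0000e-02 -1.1335e+02] F [ 0.4  -0.45 -1.42] 
 d mm [-68.5  10.7  97.3] a deg [  0.1   -0.03 -28.05]
```

```bash
python3 -m inch '[{"ax":0,"ay":0,"az":-9,"dx":-20,"dy":3,"dz":10,"fingers":10},{"ax":0,"ay":0,"az":-18.5,"dx":-45,"dy":7,"dz":30,"fingers":10},{"ax":0,"ay":0,"az":-28,"dx":-68.5,"dy":10.7,"dz":60,"fingers":10},{"ax":0,"ay":0,"az":-28,"dx":-68.5,"dy":10.7,"dz":87,"fingers":10},{"ax":0,"ay":0,"az":-28,"dx":-68.5,"dy":10.7,"dz":97.5,"fingers":10},{"ax":0,"ay":0,"az":-28,"dx":-68.5,"dy":10.7,"dz":97.5,"fingers":10}]'; python3 - <<'E'
from h import *
S=cam("scene");T=cam("top")
st();tipgo(-40,0,20)
o=get_obs();t=np.array([*(M+UX*-.04),.02]);print(proj(S,t),proj(T,t))
cv2.imwrite("pics/s3.png",S["image"][:,:,::-1]);cv2.imwrite("pics/t3.png",T["image"][:,:,::-1])
for c in("scene","top"):print(landmark_of("hook_tip",c)[:1],landmark_of("hook_grip",c)[:1])
E
```

```text
clock: 7.08
tool_pos: [0.565, -0.0016, 0.0276]
orientation: [179.9, -0.0, -85.7]
force: [0.4, 0.5, -1.2]
opening: 0.0179
clk 7.17 tip mx -41.7 my -2.7 z 21.6 yaw -85.73 | F mx 0.11 my 0.58 z -0.15 mom [-0.023  0.087  0.008]
clock 7.17 pos [ 0.5661 -0.0013  0.0291] rpy [-179.96   -0.    -85.73] F [-0.58  0.06 -0.15] 
 d mm [-1.7  1.3  1.6] a deg [-0.04 -0.   -0.43]
[466.49727725 260.89542462] [165.81517715 238.00435164]
[{'position': [464.1, 262.1], 'score': 0.75}] [{'position': [374.0, 253.4], 'score': 0.81}]
[] [{'position': [261.9, 230.8], 'score': 0.75}]
```

View pics/s3.png

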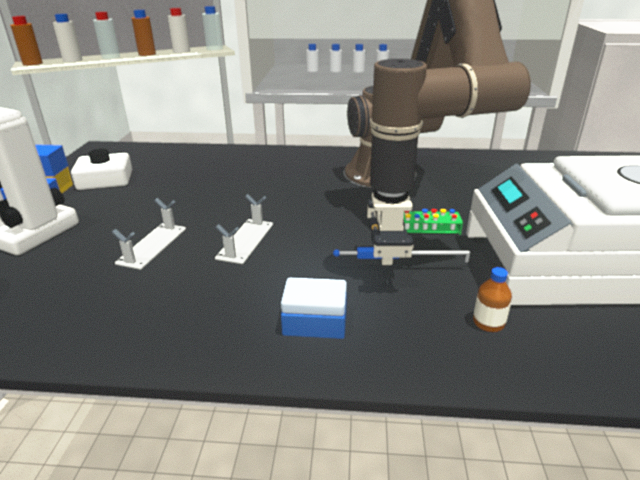

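View pics/t3.png

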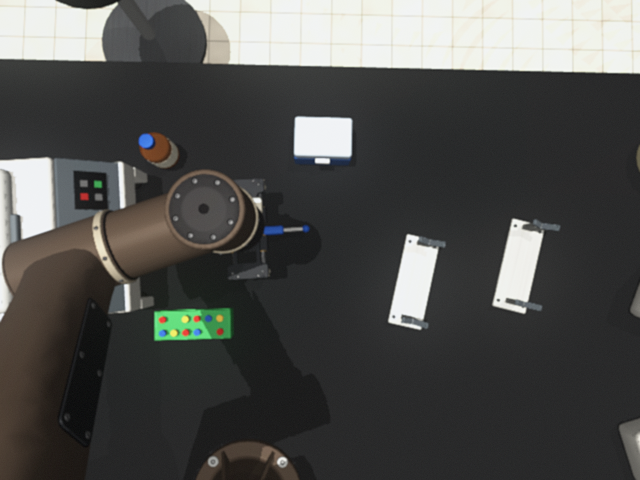

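```bash
python3 - <<'E'
from h import *
print(np.round(get_obs()["joint_pos"],1)); 
s=snapshot("scene")
S=dict(s);S["R"]=cv2.Rodrigues(np.array(s["rvec"]))[0];S["t"]=np.array(s["tvec"]).ravel();S["K"]=np.array([[s["fx"],0,s["cx"]],[0,s["fy"],s["cy"]],[0,0,1]])
for z in(.234,.3,.35,.4,.45): print(z,proj(S,[.5,.25,z]),proj(S,[.45,.25,z]))
st()
E
```

```text
[ 19.7  22.1 -26.7   0.  -41.1 -15.4]
0.234 [505.83763094 168.09554564] [500.29489786 159.39747813]
0.3 [511.70275708 139.15163085] [505.74582094 131.35417826]
0.35 [516.41085552 115.91755257] [510.11117677 108.89578351]
0.4 [521.36723261  91.45823955] [514.69690735  85.30362935]
0.45 [526.59205945  65.67414913] [519.52013247  60.48963985]
clk 7.42 tip mx -41.5 my -2.6 z 21.8 yaw -85.73 | F mx -0.14 my -0.66 z -1.02 mom [0.02  0.137 0.027]
```

```bash
python3 -c "
from h import *
tipgo(24,0,20)"
```

```text
clock 7.42 pos [ 0.566  -0.0011  0.0293] rpy [-1.7992e+02  2.0000e-02 -8.5730e+01] F [ 0.67 -0.09 -1.02] 
 d mm [-65.5   1.7   1.8] a deg [-0.08  0.02 -0.43]
```

```bash
python3 -m inch '[{"ax":0,"ay":0,"az":-0.4,"dx":-20,"dy":1.7,"dz":1.5,"fingers":10},{"ax":0,"ay":0,"az":-0.4,"dx":-45,"dy":1.7,"dz":1.5,"fingers":10},{"ax":0,"ay":0,"az":-0.4,"dx":-60,"dy":1.7,"dz":1.5,"fingers":10},{"ax":0,"ay":0,"az":-0.4,"dx":-65.5,"dy":1.7,"dz":1.5,"fingers":10},{"ax":0,"ay":0,"az":-0.4,"dx":-65.5,"dy":1.7,"dz":1.5,"fingers":10}]'; python3 -c "
from h import *
st()"
```

```text
clock: 8.05
tool_pos: [0.559, 0.0644, 0.027]
orientation: [180.0, -0.0, -85.3]
force: [-0.5, -0.8, -1.0]
opening: 0.0181
clk 8.05 tip mx 24.4 my 0.6 z 19.5 yaw -85.27 | F mx -0.72 my 0.55 z -0.95 mom [-0.014  0.15  -0.056]
```

```bash
python3 -m inch '[{"ax":0,"ay":0,"az":0,"dx":-2,"dy":0,"dz":0,"fingers":10},{"ax":0,"ay":0,"az":0,"dx":-4,"dy":0,"dz":0,"fingers":10}]'>/dev/null; python3 -c "
from h import *
st()"
python3 -m inch '[{"ax":0,"ay":0,"az":0,"dx":-1.5,"dy":0,"dz":0,"fingers":10},{"ax":0,"ay":0,"az":0,"dx":-3,"dy":0,"dz":0,"fingers":10}]'>/dev/null; python3 -c "
from h import *
st()"
```

```text
clk 8.30 tip mx 27.7 my 0.2 z 19.4 yaw -85.36 | F mx 0.15 my 0.01 z 0.02 mom [-0.017  0.102  0.006]
clk 8.55 tip mx 31.0 my 0.3 z 19.4 yaw -85.33 | F mx -0.16 my 0.11 z -1.37 mom [ 0.056  0.116 -0.023]
```

```bash
python3 -m inch '[{"ax":0,"ay":0,"az":0,"dx":-1.5,"dy":0,"dz":0,"fingers":10},{"ax":0,"ay":0,"az":0,"dx":-3,"dy":0,"dz":0,"fingers":10}]'>/dev/null; python3 -c "
from h import *
st()"
```

```text
clk 8.80 tip mx 34.2 my 0.3 z 19.5 yaw -85.31 | F mx 0.29 my -0.80 z -1.40 mom [0.007 0.113 0.013]
```

```bash
python3 -m inch '[{"ax":0,"ay":0,"az":0,"dx":-1.5,"dy":0,"dz":0,"fingers":10},{"ax":0,"ay":0,"az":0,"dx":-3,"dy":0,"dz":0,"fingers":10}]'>/dev/null; python3 -c "
from h import *
st()"
```

```text
clk 9.05 tip mx 37.2 my 0.4 z 19.5 yaw -85.32 | F mx 0.40 my 0.49 z -1.66 mom [0.011 0.107 0.018]
```

```bash
python3 -m inch '[{"ax":0,"ay":0,"az":0,"dx":-1.5,"dy":0,"dz":0,"fingers":10},{"ax":0,"ay":0,"az":0,"dx":-3,"dy":0,"dz":0,"fingers":10}]'>/dev/null; python3 -c "
from h import *
st()"
```

```text
clk 9.30 tip mx 40.2 my 0.3 z 19.5 yaw -85.31 | F mx 0.07 my 0.47 z -1.13 mom [0.016 0.136 0.048]
```

```bash
python3 -m inch '[{"ax":0,"ay":0,"az":0,"dx":-1.5,"dy":0,"dz":0,"fingers":10},{"ax":0,"ay":0,"az":0,"dx":-3,"dy":0,"dz":0,"fingers":10}]'>/dev/null; python3 -c "
from h import *
st()"
```

```text
clk 9.55 tip mx 43.2 my 0.4 z 19.5 yaw -85.31 | F mx -0.05 my -0.11 z 0.16 mom [ 0.016  0.074 -0.009]
```

```bash
python3 -m inch '[{"ax":0,"ay":0,"az":0,"dx":-1.5,"dy":0,"dz":0,"fingers":10},{"ax":0,"ay":0,"az":0,"dx":-2,"dy":0,"dz":0,"fingers":10}]'>/dev/null; python3 -c "
from h import *
st()"
```

```text
clk 9.80 tip mx 45.2 my 0.4 z 19.4 yaw -85.31 | F mx -0.87 my -0.43 z -0.78 mom [-0.013  0.119 -0.012]
```

```bash
python3 -m inch '[{"ax":0,"ay":0,"az":0,"dx":-1.5,"dy":0,"dz":0,"fingers":10},{"ax":0,"ay":0,"az":0,"dx":-2,"dy":0,"dz":0,"fingers":10}]'>/dev/null; python3 -c "
from h import *
st()"
```

```text
clk 10.05 tip mx 47.2 my 0.3 z 19.5 yaw -85.31 | F mx -0.74 my 0.07 z -0.96 mom [0.006 0.116 0.005]
```

```bash
python3 -m inch '[{"ax":0,"ay":0,"az":0,"dx":-1.5,"dy":0,"dz":0,"fingers":10},{"ax":0,"ay":0,"az":0,"dx":-2,"dy":0,"dz":0,"fingers":10}]'>/dev/null; python3 -c "
from h import *
st()"
```

```text
clk 10.30 tip mx 49.1 my 0.3 z 19.5 yaw -85.31 | F mx -0.32 my -0.31 z -0.83 mom [0.038 0.164 0.048]
```

```bash
python3 -m inch '[{"ax":0,"ay":0,"az":0,"dx":-1.5,"dy":0,"dz":0,"fingers":10},{"ax":0,"ay":0,"az":0,"dx":-2,"dy":0,"dz":0,"fingers":10}]'>/dev/null; python3 -c "
from h import *
st()"
```

```text
clk 10.55 tip mx 51.2 my 0.4 z 19.5 yaw -85.31 | F mx 0.87 my 0.46 z -0.66 mom [ 0.033  0.132 -0.003]
```

```bash
python3 -m inch '[{"ax":0,"ay":0,"az":0,"dx":-1.5,"dy":0,"dz":0,"fingers":10},{"ax":0,"ay":0,"az":0,"dx":-2,"dy":0,"dz":0,"fingers":10}]'>/dev/null; python3 -c "
from h import *
st()"
```

```text
clk 10.80 tip mx 53.2 my 0.4 z 19.5 yaw -85.31 | F mx -0.57 my -0.14 z -1.06 mom [ 0.004  0.087 -0.038]
```

```bash
python3 -m inch '[{"ax":0,"ay":0,"az":0,"dx":-1.5,"dy":0,"dz":0,"fingers":10},{"ax":0,"ay":0,"az":0,"dx":-2,"dy":0,"dz":0,"fingers":10}]'>/dev/null; python3 -c "
from h import *
st()"
```

```text
clk 11.05 tip mx 54.8 my 0.5 z 19.4 yaw -85.32 | F mx -2.08 my -0.11 z -0.96 mom [-0.814  0.009 -0.011]
```

```bash
python3 -m inch '[{"ax":0,"ay":0,"az":0,"dx":-1.5,"dy":0,"dz":0,"fingers":10},{"ax":0,"ay":0,"az":0,"dx":-2,"dy":0,"dz":0,"fingers":10}]'>/dev/null; python3 -c "
from h import *
st()"
```

```text
clk 11.30 tip mx 57.0 my 0.4 z 19.4 yaw -85.32 | F mx -2.89 my -0.73 z -0.69 mom [-0.868  0.006 -0.003]
```

Contact at tip depth ≈54.5 mm; the tray's drag appears, and the eye's front is now at about mx 61. I back off and go round the side.

```bash
python3 -m inch '[{"ax":0,"ay":0,"az":0,"dx":8,"dy":0,"dz":0,"fingers":10},{"ax":0,"ay":0,"az":0,"dx":9,"dy":-15,"dz":0,"fingers":10},{"ax":0,"ay":0,"az":0,"dx":9,"dy":-35,"dz":0,"fingers":10},{"ax":0,"ay":0,"az":0,"dx":9,"dy":-48,"dz":0,"fingers":10},{"ax":0,"ay":0,"az":0,"dx":6,"dy":-48,"dz":0,"fingers":10}]'>/dev/null; python3 -c "
from h import *
st()"
python3 -m inch '[{"ax":0,"ay":0,"az":0,"dx":-5,"dy":0,"dz":0,"fingers":10},{"ax":0,"ay":0,"az":0,"dx":-10,"dy":0,"dz":0,"fingers":10}]'>/dev/null; python3 -c "
from h import *
st()"
```

```text
clk 11.93 tip mx 50.9 my -48.8 z 19.1 yaw -85.36 | F mx 0.16 my 0.80 z -1.09 mom [0.02  0.175 0.077]
clk 12.18 tip mx 61.5 my -47.2 z 19.5 yaw -85.31 | F mx 0.45 my 0.64 z -1.50 mom [0.078 0.155 0.077]
```

```bash
python3 -m inch '[{"ax":0,"ay":0,"az":0,"dx":-5,"dy":0,"dz":0,"fingers":10},{"ax":0,"ay":0,"az":0,"dx":-11,"dy":0,"dz":0,"fingers":10}]'>/dev/null; python3 -c "
from h import *
st()"
python3 -m inch '[{"ax":0,"ay":0,"az":0,"dx":0,"dy":2,"dz":0,"fingers":10},{"ax":0,"ay":0,"az":0,"dx":0,"dy":4,"dz":0,"fingers":10}]'>/dev/null; python3 -c "
from h import *
st()"
```

```text
clk 12.43 tip mx 72.6 my -47.5 z 19.6 yaw -85.30 | F mx -0.62 my 0.19 z -1.56 mom [0.022 0.124 0.005]
clk 12.68 tip mx 72.1 my -43.4 z 19.4 yaw -85.31 | F mx -0.64 my 0.38 z -1.11 mom [ 0.01   0.15  -0.006]
```

```bash
python3 -m inch '[{"ax":0,"ay":0,"az":0,"dx":0,"dy":1,"dz":0,"fingers":10},{"ax":0,"ay":0,"az":0,"dx":0,"dy":2.5,"dz":0,"fingers":10}]'>/dev/null; python3 -c "
from h import *
st()"
```

```text
clk 12.93 tip mx 71.9 my -41.1 z 19.5 yaw -85.33 | F mx 0.40 my 0.66 z -1.25 mom [0.011 0.107 0.017]
```

```bash
python3 -m inch '[{"ax":0,"ay":0,"az":0,"dx":0,"dy":1,"dz":0,"fingers":10},{"ax":0,"ay":0,"az":0,"dx":0,"dy":2.5,"dz":0,"fingers":10}]'>/dev/null; python3 -c "
from h import *
st()"
```

```text
clk 13.18 tip mx 72.0 my -38.6 z 19.5 yaw -85.32 | F mx 0.36 my -0.44 z -0.93 mom [0.086 0.08  0.012]
```

```bash
python3 -m inch '[{"ax":0,"ay":0,"az":0,"dx":0,"dy":1,"dz":0,"fingers":10},{"ax":0,"ay":0,"az":0,"dx":0,"dy":2.5,"dz":0,"fingers":10}]'>/dev/null; python3 -c "
from h import *
st()"
```

```text
clk 13.43 tip mx 72.1 my -36.6 z 19.6 yaw -85.34 | F mx -0.65 my -1.82 z -1.81 mom [-0.343 -0.76  -0.38 ]
```

Side contact at my ≈ -37.3 puts the eye centre at about (mx 79, my -13.3), inside the stated range. I back off, lift, and go over the hole.

```bash
python3 -m inch '[{"ax":0,"ay":0,"az":0,"dx":0,"dy":-3,"dz":0,"fingers":10},{"ax":0,"ay":0,"az":0,"dx":0,"dy":-6,"dz":0,"fingers":10},{"ax":0,"ay":0,"az":0,"dx":0,"dy":-6,"dz":-12,"fingers":10},{"ax":0,"ay":0,"az":0,"dx":0,"dy":-6,"dz":-20,"fingers":10},{"ax":0,"ay":0,"az":0,"dx":0,"dy":-6,"dz":-20,"fingers":10},{"ax":0,"ay":0,"az":0,"dx":-4,"dy":10,"dz":-20,"fingers":10},{"ax":0,"ay":0,"az":0,"dx":-7,"dy":22.5,"dz":-20,"fingers":10},{"ax":0,"ay":0,"az":0,"dx":-7,"dy":22.5,"dz":-20,"fingers":10}]'>/dev/null; python3 -c "
from h import *
S=cam('scene')
st()
print(landmark_of('hook_grip','scene')[:1])
o=get_obs();yaw=np.radians(o['orientation'][2]+180);u=np.array([np.cos(yaw),np.sin(yaw),0])
g=o['tool_pos']+[0,0,.019]-.022*u
print(proj(S,g),proj(S,g-.09*u))
cv2.imwrite('pics/s4.png',cv2.resize(S['image'][180:320,300:520,::-1],None,fx=3.4,fy=3.4))
"
```

```text
clk 14.47 tip mx 79.3 my -12.9 z 39.7 yaw -85.26 | F mx 0.29 my -0.37 z -0.60 mom [ 0.097  0.075 -0.034]
[{'position': [431.0, 247.0], 'score': 0.7}]
[430.90732249 247.66154718] [391.0580803  247.99437741]
```

View pics/s4.png

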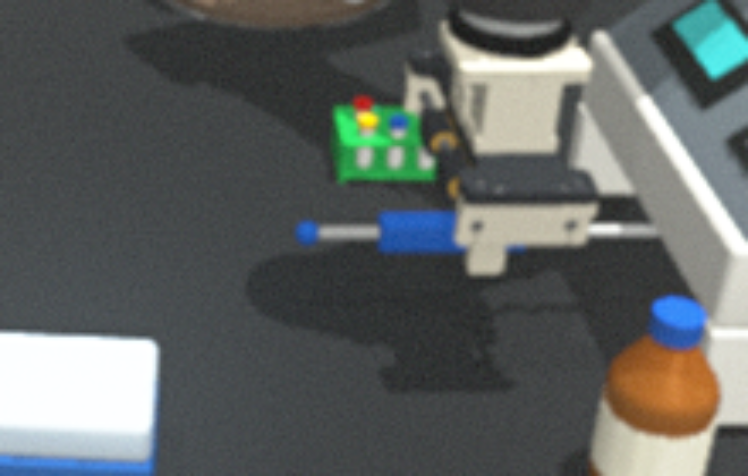

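The rod is still straight in the hand: the ball is at crop (307,231), as predicted. The hand is clear of the ledge. I lower it gently.

```bash
python3 -m inch '[{"ax":0,"ay":0,"az":0,"dx":0,"dy":0,"dz":3,"fingers":10},{"ax":0,"ay":0,"az":0,"dx":0,"dy":0,"dz":5.5,"fingers":10}]'>/dev/null; python3 -c "
from h import *
st()"
```

```text
clk 14.78 tip mx 79.0 my -13.8 z 33.6 yaw -85.33 | F mx 0.51 my 0.46 z -1.07 mom [-0.008  0.079  0.023]
```

```bash
python3 -m inch '[{"ax":0,"ay":0,"az":0,"dx":0,"dy":0,"dz":1.5,"fingers":10},{"ax":0,"ay":0,"az":0,"dx":0,"dy":0,"dz":2.5,"fingers":10}]'>/dev/null; python3 -c "
from h import *
st()"
```

```text
clk 15.03 tip mx 79.0 my -13.7 z 31.2 yaw -85.32 | F mx 0.08 my -0.43 z -1.17 mom [ 0.026  0.096 -0.002]
```

```bash
python3 -m inch '[{"ax":0,"ay":0,"az":0,"dx":0,"dy":0,"dz":1.5,"fingers":10},{"ax":0,"ay":0,"az":0,"dx":0,"dy":0,"dz":2,"fingers":10}]'>/dev/null; python3 -c "
from h import *
st()"
```

```text
clk 15.28 tip mx 79.0 my -13.7 z 29.3 yaw -85.32 | F mx -0.40 my -0.55 z -1.12 mom [ 0.043  0.101 -0.071]
```

```bash
python3 -m inch '[{"ax":0,"ay":0,"az":0,"dx":0,"dy":0,"dz":2,"fingers":10},{"ax":0,"ay":0,"az":0,"dx":0,"dy":0,"dz":4,"fingers":10}]'>/dev/null; python3 -c "
from h import *
st()"
```

```text
clk 15.53 tip mx 79.1 my -13.7 z 25.4 yaw -85.32 | F mx 0.62 my -0.01 z -0.25 mom [-0.013  0.069  0.037]
```

```bash
python3 -m inch '[{"ax":0,"ay":0,"az":0,"dx":0,"dy":0,"dz":2,"fingers":10},{"ax":0,"ay":0,"az":0,"dx":0,"dy":0,"dz":5,"fingers":10}]'>/dev/null; python3 -c "
from h import *
st()"
```

```text
clk 15.78 tip mx 79.1 my -13.7 z 20.3 yaw -85.32 | F mx -0.61 my 0.40 z -1.46 mom [0.004 0.146 0.001]
```

```bash
python3 -m inch '[{"ax":0,"ay":0,"az":0,"dx":2,"dy":0,"dz":0,"fingers":10},{"ax":0,"ay":0,"az":0,"dx":4,"dy":0,"dz":0,"fingers":10},{"ax":0,"ay":0,"az":0,"dx":6,"dy":0,"dz":0,"fingers":10}]'>/dev/null; python3 -c "
from h import *
st()"
```

```text
clk 16.15 tip mx 73.2 my -13.9 z 20.6 yaw -85.32 | F mx 2.56 my 0.27 z -1.40 mom [0.917 0.301 0.066]
```

The hook is engaged: the force is 2.6 N, which is the drag. Now I draw the tray.

```bash
python3 -m inch '[{"ax":0,"ay":0,"az":0,"dx":4,"dy":0,"dz":0,"fingers":10},{"ax":0,"ay":0,"az":0,"dx":9,"dy":0,"dz":0,"fingers":10},{"ax":0,"ay":0,"az":0,"dx":15,"dy":0,"dz":0,"fingers":10},{"ax":0,"ay":0,"az":0,"dx":21,"dy":0,"dz":0,"fingers":10},{"ax":0,"ay":0,"az":0,"dx":27,"dy":0,"dz":0,"fingers":10},{"ax":0,"ay":0,"az":0,"dx":33,"dy":0,"dz":0,"fingers":10},{"ax":0,"ay":0,"az":0,"dx":38,"dy":0,"dz":0,"fingers":10}]'>/dev/null; python3 -c "
from h import *
st()"
```

```text
clk 17.02 tip mx 34.6 my -13.7 z 20.5 yaw -85.33 | F mx 3.59 my -0.29 z -1.43 mom [ 1.016  0.132 -0.071]
```

```bash
python3 -m inch '[{"ax":0,"ay":0,"az":0,"dx":6,"dy":0,"dz":0,"fingers":10},{"ax":0,"ay":0,"az":0,"dx":13,"dy":0,"dz":0,"fingers":10},{"ax":0,"ay":0,"az":0,"dx":20,"dy":0,"dz":0,"fingers":10},{"ax":0,"ay":0,"az":0,"dx":27,"dy":0,"dz":0,"fingers":10},{"ax":0,"ay":0,"az":0,"dx":34,"dy":0,"dz":0,"fingers":10},{"ax":0,"ay":0,"az":0,"dx":41,"dy":0,"dz":0,"fingers":10},{"ax":0,"ay":0,"az":0,"dx":48,"dy":0,"dz":0,"fingers":10},{"ax":0,"ay":0,"az":0,"dx":54,"dy":0,"dz":0,"fingers":10}]'>/dev/null; python3 -c "
from h import *
S=cam('scene')
st()
cv2.imwrite('pics/s5.png',cv2.resize(S['image'][180:320,300:520,::-1],None,fx=3.4,fy=3.4))"
```

```text
clk 18.07 tip mx -20.0 my -13.5 z 20.4 yaw -85.33 | F mx 0.63 my 0.57 z -0.42 mom [ 0.24   0.064 -0.022]
```

View pics/s5.png

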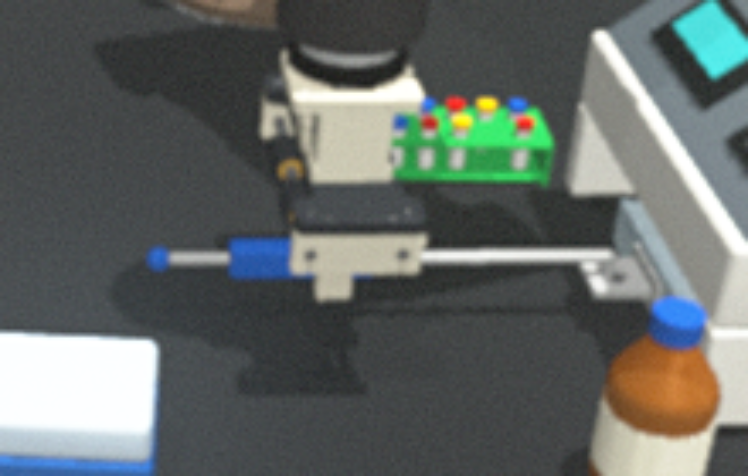

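```bash
python3 -c "
from h import *
S=cam('scene')
st()
f=lambda mx,my,z:np.round(proj(S,[*(M+UX*mx/1e3+UY*my/1e3),z/1e3]),1)
print('bend',f(-20,-13.7,47),'tip',f(-20,-13.7,20.4))
I=cv2.resize(S['image'][235:280,455:525,::-1],None,fx=11,fy=11,interpolation=cv2.INTER_CUBIC)
for z in (47,33,20.4):
  p=(f(-20,-13.7,z)-[455,235]+.5)*11; cv2.circle(I,(int(p[0]),int(p[1])),4,(0,0,255),1)
cv2.imwrite('pics/s6.png',I)"
```

```text
clk 18.12 tip mx -19.8 my -13.4 z 20.4 yaw -85.34 | F mx 0.02 my 0.66 z -0.61 mom [-0.031  0.048 -0.023]
bend [478.6 254.4] tip [476.8 264. ]
```

View pics/s6.png

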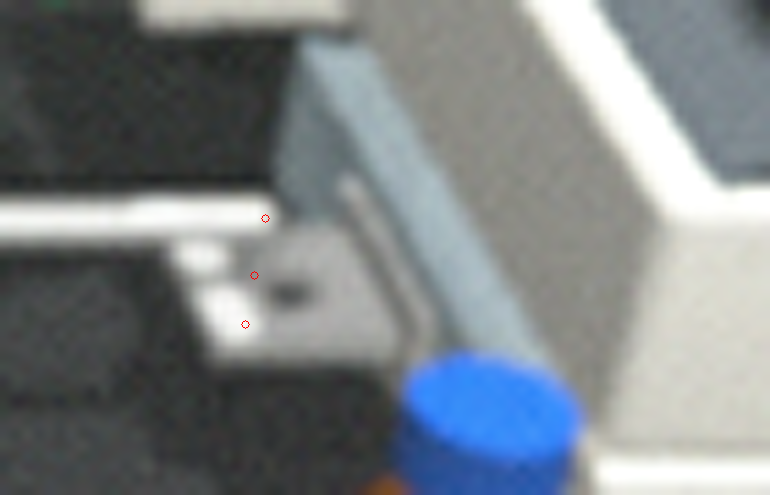

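The prong sits at the front of the hole. The remaining dark opening is behind it, at crop (290,290), and the tray front has come out from under the ledge. I continue to the stop.

```bash
python3 -m inch '[{"ax":0,"ay":0,"az":0,"dx":5,"dy":0,"dz":0,"fingers":10},{"ax":0,"ay":0,"az":0,"dx":11,"dy":0,"dz":0,"fingers":10},{"ax":0,"ay":0,"az":0,"dx":17,"dy":0,"dz":0,"fingers":10},{"ax":0,"ay":0,"az":0,"dx":22,"dy":0,"dz":0,"fingers":10},{"ax":0,"ay":0,"az":0,"dx":27,"dy":0,"dz":0,"fingers":10},{"ax":0,"ay":0,"az":0,"dx":30,"dy":0,"dz":0,"fingers":10},{"ax":0,"ay":0,"az":0,"dx":32,"dy":0,"dz":0,"fingers":10},{"ax":0,"ay":0,"az":0,"dx":34,"dy":0,"dz":0,"fingers":10}]'>/dev/null; python3 -c "
from h import *
st()"
```

```text
clk 19.12 tip mx -53.0 my -13.6 z 20.5 yaw -85.31 | F mx 2.76 my 0.87 z -1.86 mom [0.949 0.276 0.05 ]
```

```bash
python3 -m inch '[{"ax":0,"ay":0,"az":0,"dx":1.5,"dy":0,"dz":0,"fingers":10},{"ax":0,"ay":0,"az":0,"dx":3,"dy":0,"dz":0,"fingers":10}]'>/dev/null; python3 -c "
from h import *
st()"
```

```text
clk 19.38 tip mx -56.0 my -13.6 z 20.5 yaw -85.30 | F mx 1.61 my -0.20 z -1.82 mom [0.934 0.196 0.038]
```

```bash
python3 -m inch '[{"ax":0,"ay":0,"az":0,"dx":1,"dy":0,"dz":0,"fingers":10},{"ax":0,"ay":0,"az":0,"dx":2,"dy":0,"dz":0,"fingers":10}]'>/dev/null; python3 -c "
from h import *
st()"
```

```text
clk 19.62 tip mx -57.9 my -13.6 z 20.5 yaw -85.31 | F mx 2.06 my 0.54 z -1.30 mom [0.861 0.218 0.019]
```

```bash
python3 -m inch '[{"ax":0,"ay":0,"az":0,"dx":1,"dy":0,"dz":0,"fingers":10},{"ax":0,"ay":0,"az":0,"dx":2,"dy":0,"dz":0,"fingers":10}]'>/dev/null; python3 -c "
from h import *
st()"
```

```text
clk 19.88 tip mx -60.0 my -13.6 z 20.4 yaw -85.32 | F mx 3.01 my 0.31 z -2.41 mom [ 0.877  0.227 -0.025]
```

```bash
python3 -m inch '[{"ax":0,"ay":0,"az":0,"dx":0.8,"dy":0,"dz":0,"fingers":10},{"ax":0,"ay":0,"az":0,"dx":1.6,"dy":0,"dz":0,"fingers":10}]'>/dev/null; python3 -c "
from h import *
st()"
```

```text
clk 20.12 tip mx -61.6 my -13.6 z 20.5 yaw -85.31 | F mx 3.11 my -0.70 z -0.50 mom [0.882 0.235 0.033]
```

```bash
python3 -m inch '[{"ax":0,"ay":0,"az":0,"dx":0.8,"dy":0,"dz":0,"fingers":10},{"ax":0,"ay":0,"az":0,"dx":1.6,"dy":0,"dz":0,"fingers":10}]'>/dev/null; python3 -c "
from h import *
st()"
```

```text
clk 20.38 tip mx -63.2 my -13.6 z 20.5 yaw -85.32 | F mx 2.40 my 0.64 z -2.16 mom [ 0.882  0.245 -0.017]
```

```bash
python3 -m inch '[{"ax":0,"ay":0,"az":0,"dx":0.7,"dy":0,"dz":0,"fingers":10},{"ax":0,"ay":0,"az":0,"dx":1.4,"dy":0,"dz":0,"fingers":10}]'>/dev/null; python3 -c "
from h import *
st()"
```

```text
clk 20.62 tip mx -63.6 my -13.8 z 20.3 yaw -85.32 | F mx 11.33 my 0.24 z -2.75 mom [3.883 0.539 0.083]
```

The stop is met at mx -63.6, with the force rising to 11 N, still under 15. I relax to the hole's middle and check the picture.

```bash
python3 -m inch '[{"ax":0,"ay":0,"az":0,"dx":-2.5,"dy":0,"dz":0,"fingers":10},{"ax":0,"ay":0,"az":0,"dx":-5.5,"dy":0,"dz":0,"fingers":10},{"ax":0,"ay":0,"az":0,"dx":-5.5,"dy":0,"dz":0,"fingers":10}]'>/dev/null; python3 -c "
from h import *
S=cam('scene')
st()
I=cv2.resize(S['image'][215:295,420:540,::-1],None,fx=6.5,fy=6.5,interpolation=cv2.INTER_CUBIC)
cv2.imwrite('pics/s7.png',I)"
```

```text
clk 21.05 tip mx -59.2 my -13.6 z 20.5 yaw -85.31 | F mx 0.15 my 0.27 z -0.92 mom [0.059 0.057 0.014]
```

View pics/s7.png

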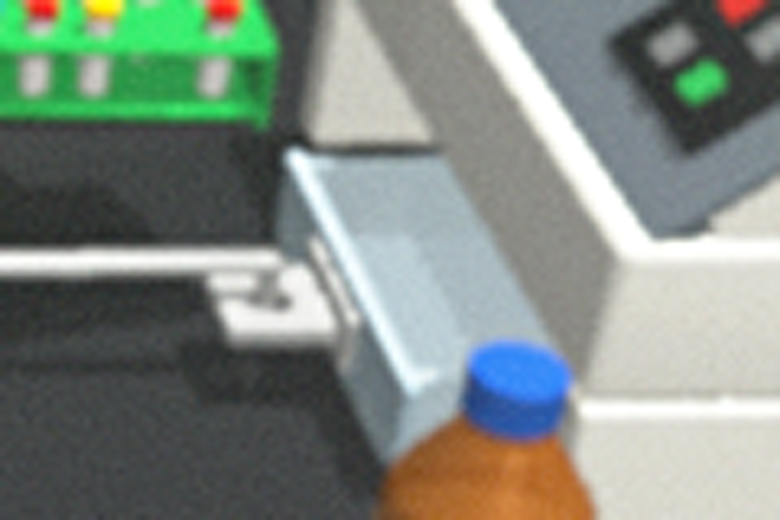

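The tray is out with its front clear of the ledge, and the prong is centred in the eye at crop (270,290). I lift straight out.

```bash
python3 -m inch '[{"ax":0,"ay":0,"az":0,"dx":0,"dy":0,"dz":-5,"fingers":10},{"ax":0,"ay":0,"az":0,"dx":0,"dy":0,"dz":-12,"fingers":10},{"ax":0,"ay":0,"az":0,"dx":0,"dy":0,"dz":-20,"fingers":10},{"ax":0,"ay":0,"az":0,"dx":0,"dy":0,"dz":-35,"fingers":10},{"ax":0,"ay":0,"az":0,"dx":0,"dy":0,"dz":-60,"fingers":10},{"ax":0,"ay":0,"az":0,"dx":0,"dy":0,"dz":-90,"fingers":10},{"ax":0,"ay":0,"az":0,"dx":0,"dy":0,"dz":-105,"fingers":10},{"ax":0,"ay":0,"az":0,"dx":0,"dy":0,"dz":-105,"fingers":10}]'>/dev/null; python3 -c "
from h import *
st(); go([.4652,-.3576,.126],168.3)"
```

```text
clk 22.05 tip mx -58.9 my -14.3 z 126.8 yaw -85.32 | F mx -0.29 my -0.63 z -1.55 mom [0.063 0.118 0.041]
clock 22.05 pos [ 0.5804 -0.0174  0.1343] rpy [-1.7985e+02  4.0000e-02 -8.5320e+01] F [ 0.66 -0.23 -1.55] 
 d mm [329.7 142.6   7.7] a deg [-7.0000e-02  1.7000e-01  1.0638e+02]
```

```bash
python3 -m inch '[{"ax":0,"ay":0,"az":6,"dx":25,"dy":10,"dz":0,"fingers":10},{"ax":0,"ay":0,"az":16,"dx":65,"dy":28,"dz":0,"fingers":10},{"ax":0,"ay":0,"az":26,"dx":110,"dy":48,"dz":0,"fingers":10},{"ax":0,"ay":0,"az":36,"dx":155,"dy":67,"dz":0,"fingers":10},{"ax":0,"ay":0,"az":46,"dx":200,"dy":86,"dz":0,"fingers":10},{"ax":0,"ay":0,"az":56,"dx":240,"dy":104,"dz":0,"fingers":10},{"ax":0,"ay":0,"az":66,"dx":270,"dy":117,"dz":0,"fingers":10},{"ax":0,"ay":0,"az":76,"dx":295,"dy":128,"dz":0,"fingers":10}]'>/dev/null; python3 -c "
from h import *
st(); go([.4652,-.3576,.126],168.3)"
```

```text
clk 23.05 tip mx -498.7 my -66.7 z 123.9 yaw -161.71 | F mx 0.83 my -1.41 z -1.56 mom [ 0.093 -0.069  0.013]
clock 23.05 pos [ 0.4749 -0.323   0.1314] rpy [ 1.7991e+02 -1.0000e-01 -1.6171e+02] F [ 1.33  0.95 -1.56] 
 d mm [ 20.  -29.8   5.4] a deg [ 0.06 -0.12 29.99]
```

```bash
python3 -m inch '[{"ax":0,"ay":0,"az":10,"dx":10,"dy":-14,"dz":3,"fingers":10},{"ax":0,"ay":0,"az":20,"dx":20,"dy":-29.8,"dz":5.4,"fingers":10},{"ax":0,"ay":0,"az":30,"dx":20,"dy":-29.8,"dz":5.4,"fingers":10},{"ax":0,"ay":0,"az":30,"dx":20,"dy":-29.8,"dz":5.4,"fingers":10},{"ax":0,"ay":0,"az":30,"dx":20,"dy":-29.8,"dz":5.4,"fingers":10}]'>/dev/null; python3 - <<'E'
from h import *
go([.4652,-.3576,.126],168.3)
T=cam("scene")
o=get_obs();go([.4652,-.3576,.126],168.3)
yaw=np.radians(o["orientation"][2]+180);u=np.array([np.cos(yaw),np.sin(yaw),0])
g=o["tool_pos"]+[0,0,.019]-.022*u
print(proj(T,g),proj(T,g+.21*u-[0,0,.0265]),landmark_of("hook_grip","scene")[:1],landmark_of("hook_tip","scene")[:1])
cv2.imwrite("pics/s8.png",cv2.resize(T["image"][100:280,140:340,::-1],None,fx=3.2,fy=3.2))
E
```

```text
clock 23.68 pos [ 0.4666 -0.3564  0.1269] rpy [ 1.7998e+02 -6.0000e-02  1.6891e+02] F [ 0.21  0.04 -1.42] 
 d mm [ 1.2 -1.5  0.9] a deg [ 0.02 -0.06  0.61]
clock 23.73 pos [ 0.4668 -0.3564  0.1271] rpy [ 1.7999e+02 -4.0000e-02  1.6888e+02] F [-0.29 -1.21 -1.26] 
 d mm [ 1.3 -1.5  1.1] a deg [ 0.01 -0.04  0.58]
[243.43867408 186.53826952] [204.82453431 238.67877144] [{'position': [243.9, 188.3], 'score': 0.61}] [{'position': [203.6, 240.5], 'score': 0.71}]
```

View pics/s8.png

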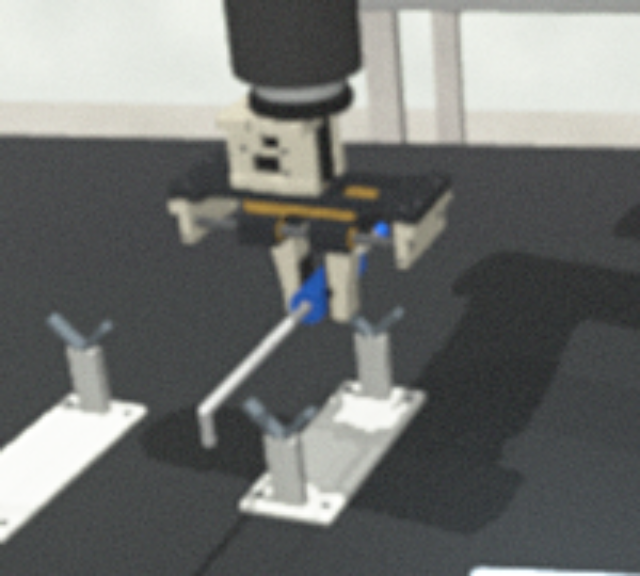

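The hook's rest picture matches the one taken just after lifting. I lower it into the Vs.

```bash
python3 -m inch '[{"ax":0,"ay":0,"az":0.6,"dx":1.3,"dy":-0.8,"dz":10,"fingers":10},{"ax":0,"ay":0,"az":0.6,"dx":1.3,"dy":-0.8,"dz":30,"fingers":10},{"ax":0,"ay":0,"az":0.6,"dx":1.3,"dy":-0.8,"dz":50,"fingers":10},{"ax":0,"ay":0,"az":0.6,"dx":1.3,"dy":-0.8,"dz":60,"fingers":10},{"ax":0,"ay":0,"az":0.6,"dx":1.3,"dy":-0.8,"dz":66,"fingers":10},{"ax":0,"ay":0,"az":0.6,"dx":1.3,"dy":-0.8,"dz":68,"fingers":10},{"ax":0,"ay":0,"az":0.6,"dx":1.3,"dy":-0.8,"dz":68,"fingers":10}]'; python3 -c "
from h import *
go([.4654,-.3569,.056],168.3)"
```

```text
clock: 24.7
tool_pos: [0.4657, -0.3574, 0.0599]
orientation: [-180.0, 0.0, 168.1]
force: [0.9, 0.1, -1.2]
opening: 0.0176
clock 24.7 pos [ 0.4657 -0.3574  0.0599] rpy [-1.7999e+02  3.0000e-02  1.6809e+02] F [ 0.9   0.14 -1.16] 
 d mm [0.4 0.4 3.9] a deg [-0.01  0.03 -0.21]
```

```bash
python3 -m inch '[{"ax":0,"ay":0,"az":0,"dx":0,"dy":0.4,"dz":1.5,"fingers":10},{"ax":0,"ay":0,"az":0,"dx":0,"dy":0.4,"dz":3,"fingers":10},{"ax":0,"ay":0,"az":0,"dx":0,"dy":0.4,"dz":3,"fingers":10}]'; python3 -c "
from h import *
go([.4654,-.3569,.056],168.3)"
```

```text
clock: 25.08
tool_pos: [0.4655, -0.3568, 0.0566]
orientation: [180.0, 0.0, 168.1]
force: [-0.4, -0.9, -0.8]
opening: 0.0182
clock 25.07 pos [ 0.4655 -0.3568  0.0566] rpy [180.     0.   168.09] F [-0.39 -0.92 -0.79] 
 d mm [ 0.1 -0.1  0.6] a deg [ 0.    0.   -0.21]
```

```bash
python3 -m inch '[{"ax":0,"ay":0,"az":-0.2,"dx":0,"dy":0,"dz":0.5,"fingers":10},{"ax":0,"ay":0,"az":-0.2,"dx":0,"dy":0,"dz":1,"fingers":10},{"ax":0,"ay":0,"az":-0.2,"dx":0,"dy":0,"dz":1,"fingers":10}]'
```

```text
clock: 25.45
tool_pos: [0.4656, -0.357, 0.0559]
orientation: [-180.0, 0.0, 168.3]
force: [-0.7, 0.4, 2.2]
opening: 0.0178
```

Seated: Fz changed from -1.2 to +2.2 N. I release.

```bash
python3 -m inch '[{"ax":0,"ay":0,"az":0,"dx":0,"dy":0,"dz":0,"fingers":24},{"ax":0,"ay":0,"az":0,"dx":0,"dy":0,"dz":0,"fingers":40},{"ax":0,"ay":0,"az":0,"dx":0,"dy":0,"dz":0,"fingers":70},{"ax":0,"ay":0,"az":0,"dx":0,"dy":0,"dz":0,"fingers":80},{"ax":0,"ay":0,"az":0,"dx":0,"dy":0,"dz":0,"fingers":80},{"ax":0,"ay":0,"az":0,"dx":0,"dy":0,"dz":0,"fingers":80}]'; python3 - <<'E'
from h import *
T=cam("scene")
cv2.imwrite("pics/s9.png",cv2.resize(T["image"][120:300,140:340,::-1],None,fx=3.2,fy=3.2))
E
```

```text
clock: 26.2
tool_pos: [0.4656, -0.3568, 0.0556]
orientation: [-180.0, -0.0, 168.3]
force: [0.8, -0.5, 0.6]
opening: 0.0682
```

View pics/s9.png

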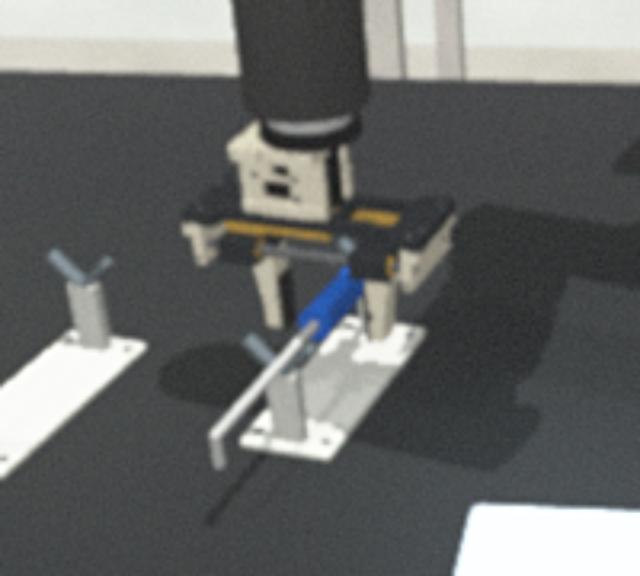

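The rod lies in both Vs, with its prong down at crop (217,455), as before. I lift the hand and move clear for the last look.

```bash
python3 -m inch '[{"ax":0,"ay":0,"az":0,"dx":0,"dy":0,"dz":-30,"fingers":80},{"ax":0,"ay":0,"az":0,"dx":0,"dy":0,"dz":-80,"fingers":80},{"ax":0,"ay":0,"az":0,"dx":0,"dy":0,"dz":-130,"fingers":80},{"ax":0,"ay":0,"az":0,"dx":40,"dy":-40,"dz":-160,"fingers":80},{"ax":0,"ay":0,"az":0,"dx":80,"dy":-85,"dz":-160,"fingers":80},{"ax":0,"ay":0,"az":0,"dx":120,"dy":-130,"dz":-160,"fingers":80},{"ax":0,"ay":0,"az":0,"dx":160,"dy":-175,"dz":-160,"fingers":80},{"ax":0,"ay":0,"az":0,"dx":190,"dy":-210,"dz":-160,"fingers":80}]'
python3 -m inch '[{"ax":0,"ay":0,"az":0,"dx":20,"dy":-30,"dz":0,"fingers":80},{"ax":0,"ay":0,"az":0,"dx":20,"dy":-30,"dz":0,"fingers":80},{"ax":0,"ay":0,"az":0,"dx":20,"dy":-30,"dz":0,"fingers":80}]'
python3 - <<'E'
from h import *
S=cam("scene");T=cam("top");np.set_printoptions(precision=4,suppress=True)
cv2.imwrite("pics/s10.png",S["image"][:,:,::-1]);cv2.imwrite("pics/t10.png",T["image"][:,:,::-1])
for k,z in dict(hook_grip=.075,hook_tip=.0485,bottle=0,tube_rack=0,tip_box=0).items():
  for n,C in(("scene",S),("top",T)):
    d=landmark_of(k,n)[:1]
    if d: print(k,n,np.array(d[0]["position"]),onz(C,d[0]["position"],z))
print(get_obs()["clock"],get_obs()["force"])
E
```

```text
clock: 27.25
tool_pos: [0.2348, -0.5249, 0.2158]
orientation: [-180.0, 0.0, 168.2]
force: [0.4, -1.6, -0.4]
opening: 0.0798
clock: 27.62
tool_pos: [0.2111, -0.549, 0.2154]
orientation: [180.0, -0.0, 168.2]
force: [-0.1, -0.2, 0.9]
opening: 0.0801
hook_grip scene [246.7 211.9] [ 0.4451 -0.3503  0.075 ]
hook_grip top [419.3 292.8] [ 0.443  -0.3533  0.075 ]
hook_tip scene [204.1 263.5] [ 0.642  -0.4065  0.0485]
hook_tip top [435.  198.9] [ 0.6418 -0.3919  0.0485]
bottle scene [488.1 322.5] [0.7395 0.1992 0.    ]
bottle top [165.3 155. ] [0.736  0.2013 0.    ]
tube_rack scene [426.6 228.2] [0.368  0.1175 0.    ]
tube_rack top [197.4 321.8] [0.3667 0.1189 0.    ]
tip_box scene [316.9 320.4] [ 0.7576 -0.1448  0.    ]
tip_box top [322.  145.3] [ 0.7652 -0.1489  0.    ]
28.225 [-0.3112  0.3117 -0.0973]
```

View pics/s10.png

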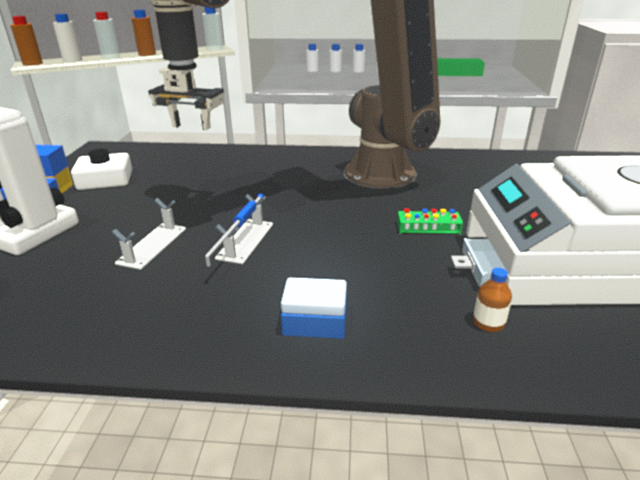

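View pics/t10.png

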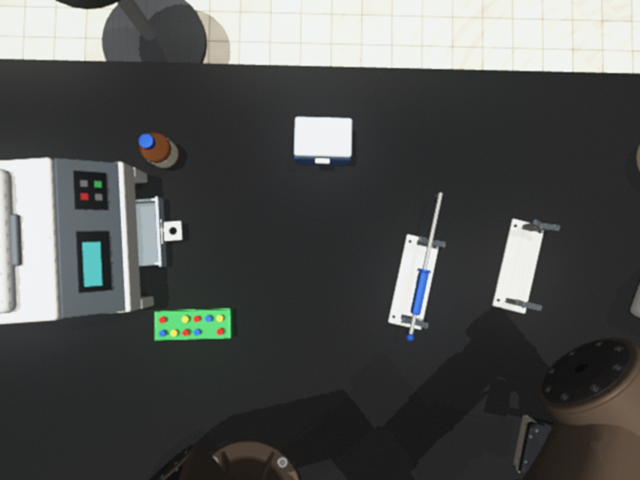

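```bash
python3 - <<'E'
from h import *
T=cam("top")
a=cv2.imread("pics/top0.png")[185:345,385:460].astype(int);b=cv2.imread("pics/t10.png")[185:345,385:460].astype(int)
print("rest diff max/mean",abs(a-b).max(),abs(a-b).mean())
g=T["image"][222:240,164:182].mean(2); w=np.argwhere(g<90)
print(w.min(0)if len(w) else"", [(w[:,1].mean()+164,w[:,0].mean()+222)])
p=onz(T,(w[:,1].mean()+164,w[:,0].mean()+222),.033)[:2]-M; print("eye mx,my",p@UX,p@UY)
for q in((173,231),):
    p=onz(T,q,.033)[:2]-M; print("eye mx,my",p@UX,p@UY)
E
```

```text
rest diff max/mean 21 1.163
[6 6] [(np.float64(172.5), np.float64(230.5))]
eye mx,my -0.0591974821779236 -0.014298065240259374
eye mx,my -0.06020995582067815 -0.013154568042607815
```

The eye is at mx -59.2, which matches the stop position, and the rest region's picture is unchanged from the start. I hand the job in.

```bash
python3 -c "
from plant import *
print(close_job(), get_obs()['clock'])"
```

```text
the job is handed in; nothing more can be done
the job is handed in; nothing more can be done
```

The tray is drawn out to its stop and the hooked rod is back in its rest. I handed the job in at about 28 s of the 64 s allowed.

**How it went:**
- I felt the pull eye's front at 2–3 N, which pushed the tray in about 2.5 mm, and its side at about 2 N.
- The prong dropped into the eye without touching.
- The tray pulled at about 2.5–3.5 N. At the stop the last reading was 11.3 N, under the 15 N limit, and I eased off at once. Force is only reported at the end of each move, so a short peak in between would not show.

**Last checks:**
- **Tray:** the top picture puts the eye's hole 59.2 mm out from the ledge, matching where the hook felt the stop (59.1 mm).
- **Rod:** the picture of the rest looks the same as at the start, with a mean difference of about 1 grey level. The network's hook tip point came out about 10 mm off its first position, which the picture comparison does not bear out; I put that down to network scatter.
- **Other things:** the bottle, tube rack and tip box are within the detectors' scatter of where they began, up to about 10 mm. The pictures show no change.
- **Hand:** it is clear of everything, and no force reading or picture showed the hand or arm touching the machine or tray.

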